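# Find a winder wheel's heavy side under the marking needle

## Robot

A 6-joint arm with a two-finger parallel gripper is mounted at the origin on the work surface. World frame = base frame: x ahead of the robot, y to its left, z up, the work surface at z = 0. Lengths are in m, angles in rad, forces in N, time in s.
With the tool pointing down it reaches from about 0.275 to 0.75 m from the base axis. Payload 10.2 kg.
Tool frame: the origin (TCP) lies at the very end of the fingers, on their centre line; the grasp point (between the pads) lies 19 mm behind it (r.tcp_to_grasp is the distance from the TCP to the grasp point, in m); y points along the fingers, x is the direction in which the jaws open and shut, and the axes are right-handed (so a half turn about y gives the same grasp; the last joint's range is limited). The gripper opens to 85 mm and grips with 20 to 120 N. Pads are 22 mm wide; open, the fingers measure 114 mm over their backs; the gripper's body (76 mm by 85 mm) begins 54 mm behind the grasp point. The pads swing forward as they close: fully open they stand 13 mm farther back than shut.
Start: joints at [0.896, 0.313, 1.498, -0, 1.331, -0.223], TCP at [0.229, 0.472, 0.199] pointing down, gripper open.
Joint ranges: [-2.94, 2.94], [-0.97, 2.17], [0.19, 2.56], [-1.23, 4.37], [0.02, 3.11], [-2.88, 2.88]. Speed limits (rad/s): [2.39, 2.39, 3.01, 3.14, 3.14, 3.14].

## Interface

Orientations are given as a unit quaternion [x, y, z, w].
In Python, from station import observe, eyes, ticket, r gives the robot as it stands.
- The arm moves only by the tool apply_moves, never from a script. Its argument "moves" is one flat list of numbers, 7 for each row, row after row: the shift along the world's x, y, z in m, then the turn, a rotation vector about the world's x, y, z in rad, then the finger opening in m, from 0 to 0.0854. In form: [x, y, z, wx, wy, wz, claw, x, y, z, wx, wy, wz, claw, ...]. A call has exactly 10 rows; each row shifts and turns the commanded pose from where the row before left it; what a row does not reach is not made up. A row lasts 1/8 s, in which the tool goes at most 62.5 mm and 10.7 degrees, less where a joint would pass 70% of its speed; a pose out of reach is approached as far as the arm can. A call with a gripper value outside its range is refused whole. The fingers move at their own pace and stop on an object; "force" is the grip in N (left out, the last holds). Time passes only in rows, so rows that do not move let the fingers close, or fill a call up. It gives the time, the measured TCP pose, the force and the opening at its end, in the units of the state.
- observe(): the state, without advancing time (a new reading comes with each control period).
- eyes.camera(name): name is "scene" or "side" or "wrist"; returns a dict with "color" (480x640x3 uint8, red, green, blue), "fovy" (degrees; the focal length in pixels is half the picture's height over the tangent of half this angle, whatever the lens; pixels are square), "cx", "cy" (the principal point, pixels), "xyz" and "orientation" of the camera in the world. Camera axes: x right, y down, z forward; pixel columns grow to the right and rows downward; lengths in m; the calibration is good to about 2 mm. The wrist camera is an equidistant fisheye: a pixel r from the principal point sees the ray r / f radians off the axis. A picture is of the moment at which its call begins. There is no depth.
- ticket.finish_job(): hands the job in, once; it reports no verdict.
The state is a dict: "time_s": time; "joint_positions": joint angles; "joint_vel": joint speeds; "effort": joint torques, N m; "position": TCP position; "tcp_rot": TCP orientation; "ft_force": force on the tool from outside, world axes, zero at the start; "torque": the same for the moment, N m; "finger_gap": finger opening in m.
Only numpy, scipy, OpenCV 4.12 (cv2) and the standard library are available. Lean on these libraries where they do the work, as an engineer would, in place of code of your own. Each camera call takes 0.05 s, during which the arm holds its last target. There are 200 camera calls.

## Task

Slide the carriage along its rods until the brass pip on it stands right under the marking needle, then turn the wheel by its knob, feel which side is heavy, and bring the heavy side to the lowest point of the tilted wheel. Finish still gripping the knob, with the pip under the needle and the wheel held still, heavy side down, so that its light side can be marked. Do not push against the needle post, and leave the thread cone, jar and brush where they are.

Things in the scene. Friction and masses are not known exactly. Their poses are not given: they have to be found in the camera images.
- bed: Fixed dark grey bed plate, 225 x 360 x 12 mm, on the table. Origin: on the table, midway between its two steel rods (90 mm apart) and at mid-length. Its y axis runs along the rods and points away from the robot; its x axis points to the robot's right; both swing up to 16 degrees either way. 'Bed x' and 'bed y' below are these axes.
- needle_post: Fixed post (16 mm rod, 247 mm tall, foot 40 x 50 mm) on the bed plate's right edge, with an arm at the top reaching left over the carriage's path, from which the needle hangs. Origin: centre of the foot's underside, 12 mm above the table, 110 mm from the rods' midline along bed x; its place along bed y varies. The arm's underside is 235 mm above the table. Keep off it.
- carriage (a joint): Slide of the aluminium carriage (125 x 90 mm) along the rods, in m: 0 at the bed's middle, grows along bed y, stops at +-0.11. About 3 N of friction, no spring; stays where left. It can be moved by pushing its sides or by holding the wheel's knob.
- wheel (a joint): Turn of the wheel about its axis, rad, anticlockwise positive seen from the knob's end; stops at +-12. Grey disc with a steel band, 150 mm diameter, 24 mm thick. Its axis is tilted 30 degrees from vertical: the knob end leans to the robot's left (bed -x), so the lowest rim point is on the left, the highest beside the pip. Bearing drag 0.185 N m either way, so it stays where left.
- wheel_hub (a point): Centre of the wheel's underside, on its axis, 90 mm above the table. A lead segment (0.47 to 0.63 kg, centre 55 mm from the axis) is sealed in the wheel, on an unseen side that differs each time; the face's six screws are alike. Its weight gives up to 0.13 to 0.17 N m about the axis, none when lowest or highest, adding to or easing the drag. A tilted hand's own weight may also show in a wrist reading.
- knob (a point): Where to grip: a point on the axis of the round black knob at the wheel's centre, 28 mm above the wheel's face. Knob 36 mm diameter, 44 mm long, standing square on the face, so it leans 30 degrees to the robot's left; it turns the wheel directly. The point's z axis is the wheel's axis, pointing out of the knob.
- low_point (a point): Point fixed on the carriage where the heavy side's centre must end: in the plane of the wheel's underside, 55 mm from wheel_hub straight down the slope (to the robot's left).
- pip (a point): Top of the brass pip, 6 mm diameter, 4 mm tall, on the carriage's upright tongue just beyond the wheel's highest rim point; 156 mm above the table, 73.5 mm from wheel_hub along bed x and at the same bed y. Moves with the carriage.
- needle_tip (a point): Tip of the steel marking needle, pointing straight down, 164 mm above the table, 8 mm above the pip's height; fixed. It hangs over the pip's path: sliding along bed y alone brings the pip right under it.
- thread_cone: Paper cone of thread, 72 mm across at the foot, 125 mm tall, standing. Origin: centre of its underside. Leave alone.
- jar: Glass jar, 60 mm across, 80 mm tall, standing. Origin: centre of its underside. Leave alone.
- brush: Hand brush 190 mm long, lying along its x axis. Leave alone.

How it is judged:
By the outcome, as a careful person would: the job done as asked, in the order asked, and still so for the second after the job is handed in, while the arm keeps its last pose, push and grip.
It also fails if it takes over 72 s, if anything falls off the work surface, if the arm or the gripper's body presses on something with over 40 N, if the wrist force passes 120 N, or if a joint passes its speed limit or range.

## Working session

There is one attempt and no reset: what is moved stays moved. The work goes in short steps, Python scripts to look and compute and a tool call to move; the robot and the scene stay as the last step left them, time stands still between calls to the robot, and variables do not carry over. Pictures are saved under pics/ and viewed, about 8 in all and at most 12, crops included, and the job is handed in when it is done.

Besides the shell and the picture viewer there is one more tool, called after "Request:" in YAML: its name, and indented under it one key for each argument. apply_moves: Moves the arm, as the interface text tells. Its arguments: {"type":"object","properties":{"moves":{"type":"array","items":{"type":"number"}},"force":{"type":"number"}},"required":["moves"]}

```bash
mkdir -p pics; ls
python3 - <<'E'
from station import observe, eyes, r
import cv2,numpy as np
print(observe())
ims=[]
for n in("scene","side"):
    c=eyes.camera(n); cv2.imwrite(f"pics/{n}0.png",c["color"][:,:,::-1]); print(n,{k:v for k,v in c.items() if k!="color"})
print(r.tcp_to_grasp)
E
```

```text
pics
{'time_s': 0.0, 'joint_positions': array([ 8.95565273e-01,  3.13452918e-01,  1.49844279e+00,  8.08227235e-07,
        1.33099994e+00, -2.23389412e-01]), 'joint_vel': array([-0.00106656,  0.0002727 ,  0.00032342, -0.00103875,  0.00088283,
        0.00040826]), 'effort': array([ 1.52886667e-03, -4.12260783e+01, -2.59748000e+01,  1.62036123e-06,
        4.02061254e-03, -5.27951272e-06]), 'position': array([0.22904054, 0.47207044, 0.19843146]), 'tcp_rot': array([ 0.59944764,  0.37485706, -0.37572704, -0.59914431]), 'ft_force': array([-0.14901212, -0.6051114 ,  0.90633614]), 'torque': array([-0.02273521,  0.01909194,  0.0050249 ]), 'finger_gap': 0.08553201459629661}
scene {'fovy': 49.07062256772594, 'cx': 323.78233029633077, 'cy': 247.33699116091947, 'xyz': array([1.39838087, 0.17733747, 1.04168491]), 'orientation': array([ 0.59065136,  0.71313595, -0.29276119, -0.23845122])}
side {'fovy': 44.52034149049633, 'cx': 322.75337501747066, 'cy': 232.1884378201266, 'xyz': array([-0.30364003, -0.28967312,  0.94998814]), 'orientation': array([ 0.75645131, -0.51848728,  0.23459386, -0.32236326])}
0.0187
```

View pics/scene0.png

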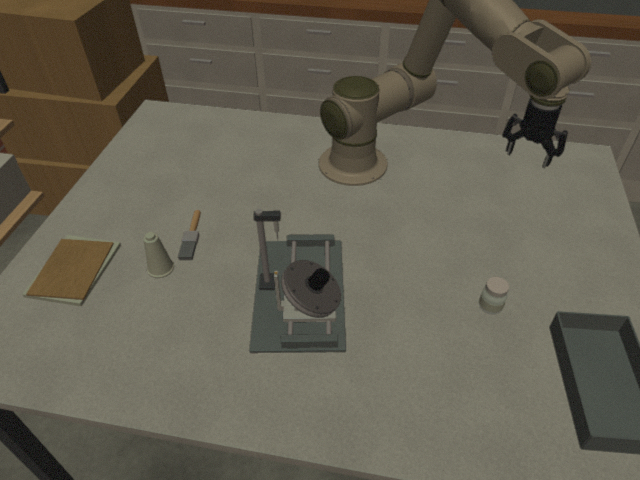

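View pics/side0.png

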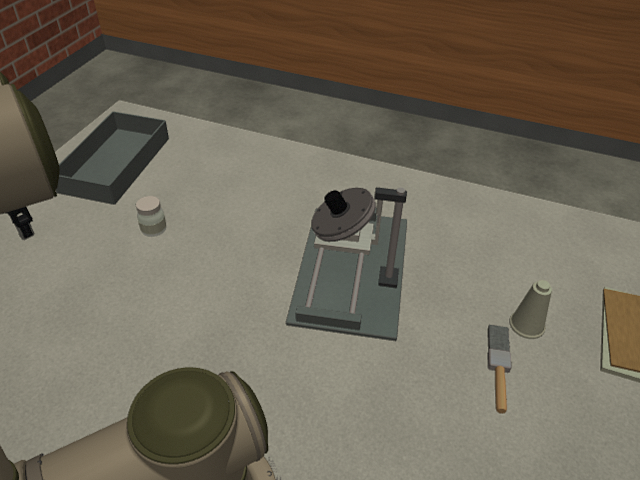

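The scene view shows the bed at about (300,295), the knob at (318,278), and the needle and post at (270,215). The side view shows the knob at (334,200), the needle near (377,215) and the bed corners at (288,325) and (397,337). Next I'll zoom in on both.

Run:
```python
import cv2,numpy as np
a=cv2.imread("pics/scene0.png")[200:360,240:360]; b=cv2.imread("pics/side0.png")[175:345,280:415]
a=cv2.resize(a,(400,533),interpolation=2);b=cv2.resize(b,(400,504),interpolation=2)
c=np.zeros((540,800,3),np.uint8);c[:533,:400]=a;c[:504,400:]=b
c=np.clip(c.astype(float)*1.6,0,255).astype(np.uint8)
cv2.imwrite("pics/crop0.png",c)
```

```text
(no output)
```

View pics/crop0.png

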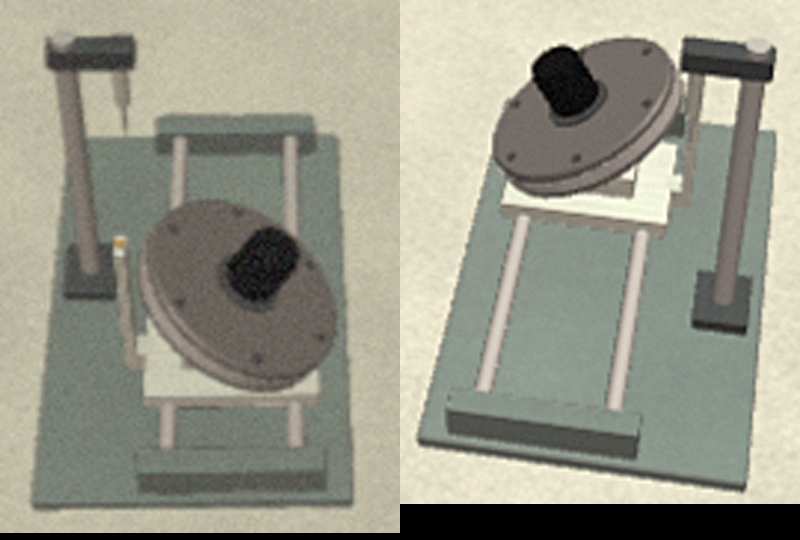

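The crop shows the pip (orange) at scene (276,272), the needle tip at about (277.5,239.6), and the bed corners. I'll compute positions from these.

```bash
cat > h.py <<'E'
import numpy as np,cv2
from scipy.spatial.transform import Rotation as R
from station import observe,eyes,ticket,r
def ray(c,u,v,fish=False):
    f=240/np.tan(np.radians(c["fovy"])/2); x=(u-c["cx"])/f;y=(v-c["cy"])/f
    d=np.array([x,y,1.])
    if fish:
        t=np.hypot(x,y); d=np.array([x/t*np.sin(t),y/t*np.sin(t),np.cos(t)])
    return R.from_quat(c["orientation"]).apply(d)
def onz(c,u,v,z,fish=False):
    d=ray(c,u,v,fish); return c["xyz"]+d*(z-c["xyz"][2])/d[2]
def proj(c,p,fish=False):
    f=240/np.tan(np.radians(c["fovy"])/2); q=R.from_quat(c["orientation"]).inv().apply(np.asarray(p)-c["xyz"])
    if fish:
        t=np.arctan2(np.hypot(q[0],q[1]),q[2]);n=np.hypot(q[0],q[1]); return np.array([c["cx"]+f*t*q[0]/n,c["cy"]+f*t*q[1]/n])
    return np.array([c["cx"]+f*q[0]/q[2],c["cy"]+f*q[1]/q[2]])
E
python3 - <<'E'
from h import *
np.set_printoptions(precision=4,suppress=True)
S=eyes.camera("scene");D=eyes.camera("side")
for n,c,l in(("scene",S,[(345.6,350.6),(249.9,351.5),(264,240.5),(342,240.5)]),("side",D,[(286.75,322.8),(396.4,338.7),(406.6,218.9)])):
    P=[onz(c,*p,.012) for p in l]; print(n,*P,[np.linalg.norm(P[i+1]-P[i]) for i in range(len(P)-1)])
h=cv2.cvtColor(S["color"],cv2.COLOR_RGB2HSV); m=(h[...,0]>8)&(h[...,0]<28)&(h[...,1]>110)
m[:255]=0;m[290:]=0;m[:,:265]=0;m[:,290:]=0
y,x=np.nonzero(m);print("pip px",x.mean(),y.mean(),len(x))
pip=onz(S,x.mean(),y.mean(),.154);nd=onz(S,277.5,239.6,.164);print("pip",pip,"needle",nd)
# rods in scene
for w in [nd]: print("needle in side",proj(D,w))
# black knob masks
for n,c,b in(("scene",S,(260,300,300,340)),("side",D,(180,215,320,350))):
    g=c["color"].max(2)[b[0]:b[1],b[2]:b[3]]<35
    k,lab,st,ce=cv2.connectedComponentsWithStats(g.astype(np.uint8)); i=1+st[1:,4].argmax()
    print(n,st[i]+np.array([b[2],b[0],0,0,0]),ce[i]+[b[2],b[0]])
E
```

```text
scene [0.7271 0.0935 0.012 ] [ 0.7701 -0.1221  0.012 ] [ 0.4147 -0.1866  0.012 ] [0.3751 0.0263 0.012 ] [np.float64(0.21984471676298312), np.float64(0.3612574156432338), np.float64(0.21658619704047982)]
side [0.3674 0.0196 0.012 ] [ 0.4105 -0.1965  0.012 ] [ 0.7637 -0.1249  0.012 ] [np.float64(0.22034931400011393), np.float64(0.36036444650012844)]
pip px 275.5 272.5 4
pip [ 0.6446 -0.0836  0.154 ] needle [ 0.5511 -0.1022  0.164 ]
needle in side [377.568  224.9924]
scene [308 269  22  22 322] [318.3634 279.2236]
side [325 191  22  24 375] [335.3947 202.408 ]
```

Request:
apply_moves:
  moves: [0.02,-0.022,0.01,-0.0257,-0.005,0,0.085,0.02,-0.022,0.01,-0.0257,-0.005,0,0.085,0.02,-0.022,0.01,-0.0257,-0.005,0,0.085,0.02,-0.022,0.01,-0.0257,-0.005,0,0.085,0.02,-0.022,0.01,-0.0257,-0.005,0,0.085,0.02,-0.022,0,-0.0257,-0.005,0,0.085,0.02,-0.022,0,-0.0257,-0.005,0,0.085,0.02,-0.022,0,-0.0257,-0.005,0,0.085,0.02,-0.022,0,-0.0257,-0.005,0,0.085,0.02,-0.022,0,-0.0257,-0.005,0,0.085]

```text
time_s: 1.45
position: [0.4298, 0.2516, 0.2489]
tcp_rot: [0.681, 0.339, -0.405, -0.508]
ft_force: [-0.4, -0.7, 0.1]
finger_gap: 0.0851
```

Request:
apply_moves:
  moves: [0.02,-0.02,0,-0.0257,-0.005,0,0.085,0.02,-0.02,0,-0.0257,-0.005,0,0.085,0.02,-0.02,0,-0.0257,-0.005,0,0.085,0.02,-0.02,0,-0.0257,-0.005,0,0.085,0.02,-0.02,0,-0.0257,-0.005,0,0.085,0.02,-0.02,0,-0.0257,-0.005,0,0.085,0.02,-0.02,-0.01,-0.0257,-0.005,0,0.085,0.02,-0.02,-0.01,-0.0257,-0.005,0,0.085,0.02,-0.02,-0.01,-0.0257,-0.005,0,0.085,0.01,-0.02,-0.01,-0.0257,-0.005,0,0.085]

```text
time_s: 2.7
position: [0.6201, 0.0508, 0.2075]
tcp_rot: [0.75, 0.296, -0.429, -0.408]
ft_force: [-0.8, -0.7, 0.5]
finger_gap: 0.0848
```

Run:
```python
from h import *
np.set_printoptions(precision=4,suppress=True)
s=observe(); print(s); print("tool axes (cols)\n",R.from_quat(s["tcp_rot"]).as_matrix())
print([x for x in dir(r) if x[0]!="_"])
S=eyes.camera("scene");D=eyes.camera("side");W=eyes.camera("wrist");cv2.imwrite("pics/w1.png",W["color"][:,:,::-1])
th=np.radians(11.1);by=np.array([np.cos(th),np.sin(th),0]);bx=np.array([by[1],-by[0],0]);a=np.array([0,0,.75**.5])-.5*bx
hub=np.array([.6446,-.0836,.0])-.0735*bx+[0,0,.09]
for k in(.024,.046,.068): print(k,hub+k*a,proj(S,hub+k*a),proj(D,hub+k*a),proj(W,hub+k*a,True))
print("a",a,"pip w",proj(W,[.6446,-.0836,.156],True),"needle w",proj(W,[.5511,-.1022,.164],True))
```

```text
{'time_s': 2.7, 'joint_positions': array([ 0.1262,  0.554 ,  1.2196, -0.5367,  1.3639, -0.8812]), 'joint_vel': array([-0.1864,  0.1249,  0.0775, -0.2353, -0.2572, -0.0218]), 'effort': array([  0.9454, -53.1238, -27.114 ,  -1.0778,   0.4113,  -0.0246]), 'position': array([0.6201, 0.0508, 0.2075]), 'tcp_rot': array([ 0.7499,  0.2961, -0.4288, -0.4075]), 'ft_force': array([-0.8488, -0.7008,  0.5042]), 'torque': array([ 0.229 ,  0.0633, -0.0393]), 'finger_gap': 0.08484332620601953}
tool axes (cols)
 [[ 0.4568  0.0946 -0.8845]
 [ 0.7937 -0.4924  0.3572]
 [-0.4017 -0.8652 -0.3   ]]
['IKError', 'tcp_to_grasp']
0.024 [0.6281 0.0003 0.1108] [313.7285 284.6482] [340.818  209.2261] [323.3483 216.9574]
0.046 [0.626  0.0111 0.1298] [318.3694 279.2208] [336.1736 201.9543] [323.6959 223.4616]
0.068 [0.6239 0.0219 0.1489] [323.1167 273.6691] [331.4422 194.5463] [324.1015 231.0859]
a [-0.0963  0.4906  0.866 ] pip w [232.4746 283.01  ] needle w [154.9776 200.4261]
```

View pics/w1.png

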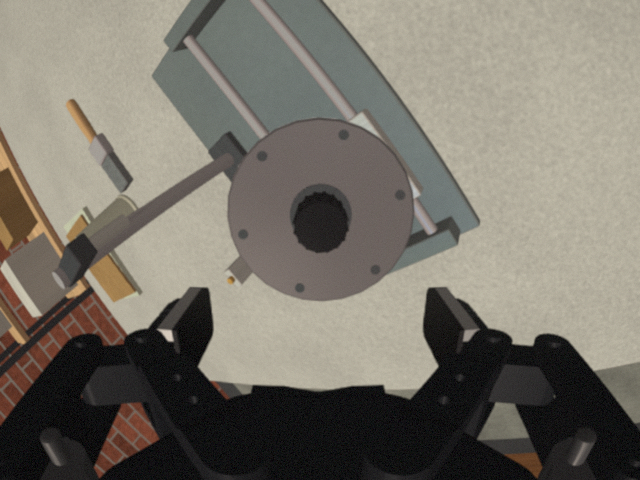

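The knob prediction matches the scene camera within a pixel and the side camera to about 0.8 px. The wrist view shows the knob at (320,222) and the pip at (231,279), both close to prediction. Next I pre-turn the hand (q6 to about -2.5) and centre it.

Request:
apply_moves:
  moves: [-0.001,0.001,0,-0.0154,0.0785,0.1386,0.085,-0.001,0.001,0,-0.0154,0.0785,0.1386,0.085,0,0.001,0,-0.0154,0.0785,0.1386,0.085,0,0,0,-0.0154,0.0785,0.1386,0.085,0,0,0,-0.0154,0.0785,0.1386,0.085,0,0,0,-0.0154,0.0785,0.1386,0.085,0,0,0,-0.0154,0.0785,0.1386,0.085,0,0,0,-0.0154,0.0785,0.1386,0.085,0,0,0,-0.0154,0.0785,0.1386,0.085,0,0,0,-0.0154,0.0785,0.1386,0.085]

```text
time_s: 4.1
position: [0.617, 0.0562, 0.2098]
tcp_rot: [-0.213, -0.5, 0.837, 0.069]
ft_force: [-1.0, -0.7, -0.0]
finger_gap: 0.0851
```

```bash
cat >> h.py <<'E'
np.set_printoptions(precision=4,suppress=True)
th=np.radians(11.1);by=np.array([np.cos(th),np.sin(th),0]);bx=np.array([by[1],-by[0],0]);a=np.array([0,0,.75**.5])-.5*bx
hub0=np.array([.6446,-.0836,.0])-.0735*bx+[0,0,.09]
def st():
    s=observe();M=R.from_quat(s["tcp_rot"]).as_matrix()
    e1=np.cross(by,a) # = direction in wheel plane (bx-ish)
    x=M[:,0]; ang=np.degrees(np.arctan2(x@by,x@e1))
    print("t",s["time_s"],"pos",s["position"],"q",s["joint_positions"],"F",s["ft_force"],"T",s["torque"],"Ta",s["torque"]@a,"ang",ang,"gap",s["finger_gap"],"toolY+a",M[:,1]+a)
    return s
E
python3 -c "
from h import *
s=st();T=hub0+(.052-.0187)*a;d=s['position']-T;print('off',d-(d@a)*a,d@a, np.cross(by,a))"
```

```text
t 4.1 pos [0.617  0.0562 0.2098] q [ 0.1349  0.5468  1.2244 -0.5352  1.3665 -2.4805] F [-0.9588 -0.7277 -0.0247] T [0.2384 0.0041 0.0189] Ta -0.004539221266009367 ang -124.96855851876525 gap 0.08512064730520172 toolY+a [0.0018 0.     0.0002]
off [-0.0001 -0.0002  0.0001] 0.1049704311085015 [ 0.1667 -0.8498  0.5   ]
```

Request:
apply_moves:
  moves: [0.001,-0.0052,-0.0091,0,0,0,0.085,0.001,-0.0052,-0.0091,0,0,0,0.085,0.001,-0.0052,-0.0091,0,0,0,0.085,0.001,-0.0052,-0.0091,0,0,0,0.085,0.001,-0.0051,-0.0091,0,0,0,0.085,0.001,-0.0051,-0.0091,0,0,0,0.085,0.001,-0.0051,-0.0091,0,0,0,0.085,0.001,-0.0051,-0.0091,0,0,0,0.085,0.001,-0.0051,-0.0091,0,0,0,0.085,0.001,-0.0051,-0.009,0,0,0,0.085]

```text
time_s: 5.35
position: [0.6273, 0.0036, 0.1175]
tcp_rot: [-0.215, -0.499, 0.836, 0.071]
ft_force: [-0.3, 0.5, 0.5]
finger_gap: 0.0851
```

Request:
apply_moves:
  moves: [0,0,0,0,0,0,0.06,0,0,0,0,0,0,0.05,0,0,0,0,0,0,0.045,0,0,0,0,0,0,0.04,0,0,0,0,0,0,0.035,0,0,0,0,0,0,0.03,0,0,0,0,0,0,0.03,0,0,0,0,0,0,0.03,0,0,0,0,0,0,0.03,0,0,0,0,0,0,0.03]
  force: 60

```text
time_s: 6.6
position: [0.627, 0.0049, 0.1185]
tcp_rot: [-0.215, -0.5, 0.836, 0.071]
ft_force: [-4.7, 6.8, 4.1]
finger_gap: 0.0312
```

```bash
python3 -c "
from h import *
s=st();T=hub0+(.052-.0187)*a;d=s['position']-T;print('off',d-(d@a)*a,d@a)"
```

```text
t 6.6 pos [0.627  0.0049 0.1185] q [ 0.0491  0.6196  1.3522 -0.5714  1.1538 -2.4383] F [-4.7314  6.7832  4.1271] T [ 0.8379  0.6719 -0.126 ] Ta 0.139891222531944 ang -125.26766119734523 gap 0.03124353197245063 toolY+a [ 0.0007  0.0004 -0.0001]
off [-0.0002  0.0002 -0.0001] -0.000297678403866231
```

Request:
apply_moves:
  moves: [0,0,0,0,0,0,0.0,0,0,0,0,0,0,0.0,-0.01,-0.00196,0,0,0,0,0.0,-0.01,-0.00196,0,0,0,0,0.0,-0.012,-0.00235,0,0,0,0,0.0,-0.012,-0.00235,0,0,0,0,0.0,-0.012,-0.00235,0,0,0,0,0.0,-0.012,-0.00235,0,0,0,0,0.0,-0.012,-0.00235,0,0,0,0,0.0,-0.01,-0.00196,0,0,0,0,0.0]

```text
time_s: 7.85
position: [0.5377, -0.0131, 0.1185]
tcp_rot: [-0.216, -0.5, 0.836, 0.07]
ft_force: [2.8, 5.7, 1.1]
finger_gap: 0.0313
```

Run:
```python
from h import *
s=st();d=s['position']-(hub0+(.052-.0187)*a);print("slid",d@by,"side",d@bx,d[2])
S=eyes.camera("scene");D=eyes.camera("side");W=eyes.camera("wrist")
d=s['position']-(hub0+(.052-.0187)*a)
p=np.array([.6446,-.0836,.156])+by*(d@by)
im=[]
for c,f in((S,0),(D,0),(W,1)):
    u,v=proj(c,p,f);print(u,v,proj(c,[.5511,-.1022,.164],f))
    g=cv2.copyMakeBorder(c["color"],100,100,100,100,0)
    x,y=int(u)+100,int(v)+100; print("crop origin",x-133,y-133)
    h=24
    g=g[y-h:y+h,x-h:x+h]; im.append(cv2.resize(g,(266,266),interpolation=cv2.INTER_CUBIC)); print("o",x-100-h,y-100-h)
o=np.clip(np.hstack(im)[:,:,::-1]*1.6,0,255).astype(np.uint8);cv2.imwrite("pics/c2.png",o)
```

```text
t 7.85 pos [ 0.5377 -0.0131  0.1185] q [ 0.0227  0.4381  1.6522 -0.6076  1.0395 -2.3857] F [2.7898 5.6651 1.1185] T [ 0.9535 -0.2031  0.3359] Ta 0.0994786374859355 ang -125.28591920334541 gap 0.031328784797372805 toolY+a [0.0033 0.0006 0.    ]
slid -0.0912846889011393 side 0.0003563309877664157 -0.0003605223805567548
277.7410247214387 243.18955887873014 [277.5021 239.6011]
crop origin 244 210
o 253 219
377.30261343554065 226.5846712021296 [377.5657 224.9908]
crop origin 344 193
o 353 202
207.14187769128097 117.49278000412647 [204.7097 105.4353]
crop origin 174 84
o 183 93
```

View pics/c2.png

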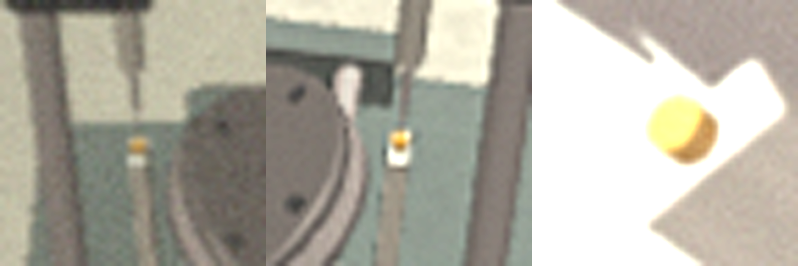

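The pip is near the needle but about 3–4 mm short on the far side. In the scene view the tip is at about (277.6,239.3) and the pip top at about (277.9,244). I'll nudge it and look again at higher zoom.

Request:
apply_moves:
  moves: [-0.001,-0.0002,0,0,0,0,0.0,-0.001,-0.0002,0,0,0,0,0.0,-0.001,-0.0002,0,0,0,0,0.0,-0.0005,-0.0001,0,0,0,0,0.0,0,0,0,0,0,0,0.0,0,0,0,0,0,0,0.0,0,0,0,0,0,0,0.0,0,0,0,0,0,0,0.0,0,0,0,0,0,0,0.0,0,0,0,0,0,0,0.0]

```text
time_s: 9.25
position: [0.5347, -0.0137, 0.1184]
tcp_rot: [-0.216, -0.5, 0.836, 0.07]
ft_force: [0.4, 6.3, 0.6]
finger_gap: 0.0311
```

```bash
cat > look.py <<'E'
from h import *
import sys
s=st();d=s['position']-(hub0+(.052-.0187)*a);print("slid",d@by,"side",d@bx)
nd=np.array([.5511,-.1022,.164]); im=[]
for n,f,h in(("scene",0,14),("side",0,14),("wrist",1,30)):
    c=[eyes.camera(n) for _ in range(4)]
    u,v=proj(c[0],nd,f); g=np.mean([k["color"].astype(float) for k in c],0)
    x,y=int(u),int(v); print(n,"nd",u,v,"origin",x-h,y-h,"scale",266/2/h)
    g=np.clip(g[y-h:y+h,x-h:x+h],0,255); g=255*(g-g.min())/(g.max()-g.min())
    if n=="wrist": # keep tip/pip frame for ray casts
        np.savez("w.npz",xyz=c[0]["xyz"],o=c[0]["orientation"],cx=c[0]["cx"],cy=c[0]["cy"],fovy=c[0]["fovy"])
    im.append(cv2.resize(g,(266,266),interpolation=cv2.INTER_CUBIC))
cv2.imwrite("pics/%s.png"%sys.argv[1],np.clip(np.hstack(im)[:,:,::-1],0,255).astype(np.uint8))
E
python3 look.py c3
```

```text
t 9.25 pos [ 0.5347 -0.0137  0.1184] q [ 0.0216  0.4325  1.6612 -0.6087  1.0368 -2.3843] F [0.3683 6.3421 0.6102] T [ 1.0446 -0.0569  0.2726] Ta 0.1076478883820138 ang -125.29216700473161 gap 0.031117607968691806 toolY+a [0.0028 0.0005 0.    ]
slid -0.0943681543940363 side 0.0003945260973683695
scene nd 277.5020839954984 239.6011227206827 origin 263 225 scale 9.5
side nd 377.56565553677 224.9908351799329 origin 363 210 scale 9.5
wrist nd 201.6017729637039 107.97199231980206 origin 171 77 scale 4.433333333333334
```

View pics/c3.png

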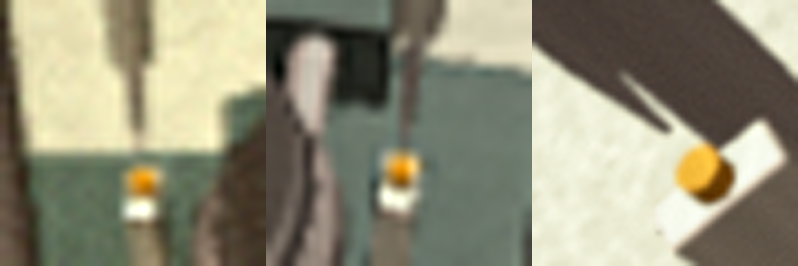

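Run:
```python
from h import *
S=eyes.camera("scene");D=eyes.camera("side");w=np.load("w.npz");W=dict(xyz=w["xyz"],orientation=w["o"],cx=float(w["cx"]),cy=float(w["cy"]),fovy=float(w["fovy"]))
for n,c,f,t,p,o,k in(("scene",S,0,(139,150),(143,173),(263,225),9.5),("side",D,0,(138,150),(136,160),(363,210),9.5),("wrist",W,1,(140,131),(165,169),(171,77),4.433)):
    g=lambda q:(o[0]+q[0]/k-.5,o[1]+q[1]/k-.5)
    T=onz(c,*g(t),.164,f);P=onz(c,*g(p),.156,f);print(n,T,P,"pip-needle by,bx",(P-T)@by,(P-T)@bx)
```

```text
scene [ 0.5535 -0.1025  0.164 ] [ 0.5535 -0.102   0.156 ] pip-needle by,bx 0.00012940775806244024 -0.00045570991026542553
side [ 0.5498 -0.1015  0.164 ] [ 0.5554 -0.1001  0.156 ] pip-needle by,bx 0.005672198133275554 -0.0003139960151162873
wrist [ 0.5506 -0.1032  0.164 ] [ 0.5523 -0.1031  0.156 ] pip-needle by,bx 0.0017293029800329353 0.00024597822168091564
```

Request:
apply_moves:
  moves: [-0.001,-0.0002,0,0,0,0,0.0,-0.001,-0.0002,0,0,0,0,0.0,0,0,0,0,0,0,0.0,0,0,0,0,0,0,0.0,0,0,0,0,0,0,0.0,0,0,0,0,0,0,0.0,0,0,0,0,0,0,0.0,0,0,0,0,0,0,0.0,0,0,0,0,0,0,0.0,0,0,0,0,0,0,0.0]

```text
time_s: 11.2
position: [0.5327, -0.0141, 0.1185]
tcp_rot: [-0.216, -0.5, 0.836, 0.07]
ft_force: [0.8, 5.5, 1.4]
finger_gap: 0.031
```

```bash
python3 look.py c4; python3 -c "
from h import *
w=np.load('w.npz');d=w['xyz']-[.5511,-.1022,.164];print('cam rel needle by,bx,z',d@by,d@bx,d[2])"
```

```text
t 11.2 pos [ 0.5327 -0.0141  0.1185] q [ 0.0209  0.4285  1.6674 -0.6095  1.0347 -2.3834] F [0.7841 5.5057 1.4056] T [ 1.0208 -0.0272  0.2083] Ta 0.06882993926195519 ang -125.29541417358718 gap 0.030999717275089853 toolY+a [0.0027 0.0005 0.    ]
slid -0.09645464224177251 side 0.00040551393696859617
scene nd 277.5020839954984 239.6011227206827 origin 263 225 scale 9.5
side nd 377.56565553677 224.9908351799329 origin 363 210 scale 9.5
wrist nd 198.43083564925013 110.59786942689675 origin 168 80 scale 4.433333333333334
cam rel needle by,bx,z -0.04066446680841515 -0.13037565518648603 0.1339717424496669
```

View pics/c4.png

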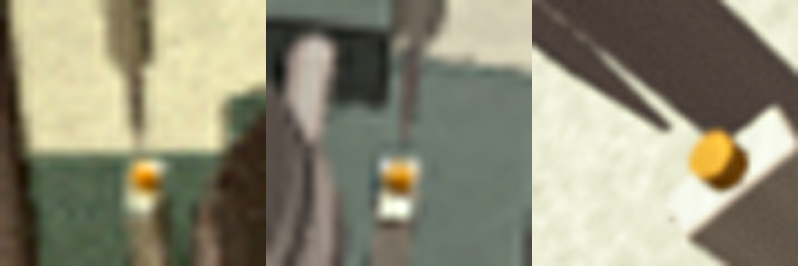

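Run:
```python
from h import *
S=eyes.camera("scene");D=eyes.camera("side");w=np.load("w.npz");W=dict(xyz=w["xyz"],orientation=w["o"],cx=float(w["cx"]),cy=float(w["cy"]),fovy=float(w["fovy"]))
p=np.array([.551,-.1025,.156])
for n,c,f,k in(("scene",S,0,9.5),("side",D,0,9.5),("wrist",W,1,4.433)):
    P=proj(c,p,f);print(n,"tip-pip aligned (crop px)",(proj(c,p+[0,0,.008],f)-P)*k,"per mm by",(proj(c,p+by*.001,f)-P)*k,"bx",(proj(c,p+bx*.001,f)-P)*k)
g=lambda q:(168+q[0]/4.433-.5,80+q[1]/4.433-.5)
T=onz(W,*g((139,130)),.164,1);P=onz(W,*g((181,156)),.156,1);print(T,P,(P-T)@by,(P-T)@bx)
```

```text
scene tip-pip aligned (crop px) [ -2.1957 -22.6471] per mm by [-0.2288  2.8239] bx [-3.9876  0.0276]
side tip-pip aligned (crop px) [  3.2029 -28.0046] per mm by [ 0.4646 -3.1478] bx [4.7165 0.6018]
wrist tip-pip aligned (crop px) [-37.5705 -29.5507] per mm by [-6.5396  5.3184] bx [-2.9116 -5.5318]
[ 0.5506 -0.1031  0.164 ] [ 0.55   -0.1032  0.156 ] -0.0006921584922083791 1.4682950697559216e-06
```

The wrist view puts the pip 0.5 mm or so past the tip, which is fine for now. Next is the sweep, reading torque while still moving.

Request:
apply_moves:
  moves: [0,0,0,0.006,-0.0305,-0.0539,0,0,0,0,0.006,-0.0305,-0.0539,0,0,0,0,0.006,-0.0305,-0.0539,0,0,0,0,0.006,-0.0305,-0.0539,0,0,0,0,0.006,-0.0305,-0.0539,0,0,0,0,0.006,-0.0305,-0.0539,0,0,0,0,0.006,-0.0305,-0.0539,0,0,0,0,0.006,-0.0305,-0.0539,0,0,0,0,0.006,-0.0305,-0.0539,0,0,0,0,0.006,-0.0305,-0.0539,0]

```text
time_s: 13.15
position: [0.5325, -0.014, 0.1184]
tcp_rot: [-0.462, -0.454, 0.729, 0.221]
ft_force: [-0.0, 7.1, 2.6]
finger_gap: 0.0311
```

```bash
cat > m.py <<'E'
from h import *
import json
s=st(); M=R.from_quat(s["tcp_rot"]).as_matrix();e1=np.cross(by,a);x=M[:,0]
open("log","a").write(json.dumps([float(np.arctan2(x@by,x@e1)),float(s["torque"]@a),float(s["joint_positions"][5]),float(s["joint_vel"][5]),float(s["effort"][5])])+"\n")
d=s['position']-(hub0+(.052-.0187)*a);print("slid",d@by,"side",d@bx,"z",d[2],"v6",s["joint_vel"][5],"eff6",s["effort"][5])
E
python3 m.py
```

```text
t 13.15 pos [ 0.5325 -0.014   0.1184] q [ 0.021   0.4287  1.667  -0.6088  1.0356 -1.7597] F [-0.0217  7.089   2.552 ] T [1.0616 0.0906 0.2218] Ta 0.13436236373191635 ang -161.05781057702455 gap 0.031060581475722163 toolY+a [ 0.0017  0.0007 -0.0002]
slid -0.0965682865447183 side 0.0002920116596321354 z -0.0004414454633699799 v6 0.4932778283490707 eff6 -0.5287699587643147
```

Request:
apply_moves:
  moves: [0,0,0,0.006,-0.0305,-0.0539,0,0,0,0,0.006,-0.0305,-0.0539,0,0,0,0,0.006,-0.0305,-0.0539,0,0,0,0,0.006,-0.0305,-0.0539,0,0,0,0,0.006,-0.0305,-0.0539,0,0,0,0,0.006,-0.0305,-0.0539,0,0,0,0,0.006,-0.0305,-0.0539,0,0,0,0,0.006,-0.0305,-0.0539,0,0,0,0,0.006,-0.0305,-0.0539,0,0,0,0,0.006,-0.0305,-0.0539,0]

```text
time_s: 14.4
position: [0.5325, -0.0139, 0.1183]
tcp_rot: [0.663, 0.365, -0.553, -0.349]
ft_force: [0.1, 7.8, 1.2]
finger_gap: 0.031
```

```bash
python3 m.py
```

```text
t 14.4 pos [ 0.5325 -0.0139  0.1183] q [ 0.0208  0.4289  1.6666 -0.6076  1.036  -1.1381] F [0.0592 7.7603 1.1668] T [1.2892 0.0662 0.1967] Ta 0.07874111334791731 ang 163.2861074101458 gap 0.030987958309001102 toolY+a [ 0.0012  0.0014 -0.0007]
slid -0.09657989565089517 side 0.0001431338005709222 z -0.0005366835851079582 v6 0.49332053053262576 eff6 -0.5880402959883213
```

Request:
apply_moves:
  moves: [0,0,0,0.006,-0.0305,-0.0539,0,0,0,0,0.006,-0.0305,-0.0539,0,0,0,0,0.006,-0.0305,-0.0539,0,0,0,0,0.006,-0.0305,-0.0539,0,0,0,0,0.006,-0.0305,-0.0539,0,0,0,0,0.006,-0.0305,-0.0539,0,0,0,0,0.006,-0.0305,-0.0539,0,0,0,0,0.006,-0.0305,-0.0539,0,0,0,0,0.006,-0.0305,-0.0539,0,0,0,0,0.006,-0.0305,-0.0539,0]

```text
time_s: 15.65
position: [0.5326, -0.0137, 0.1182]
tcp_rot: [0.8, 0.241, -0.323, -0.445]
ft_force: [0.9, 9.2, 1.3]
finger_gap: 0.0311
```

```bash
python3 m.py
```

```text
t 15.65 pos [ 0.5326 -0.0137  0.1182] q [ 0.0206  0.4288  1.6666 -0.6064  1.0356 -0.5167] F [0.8576 9.2173 1.3306] T [ 1.5126 -0.0159  0.221 ] Ta 0.037940072506612826 ang 127.63150816137764 gap 0.031124360416089576 toolY+a [ 0.0013  0.0023 -0.0012]
slid -0.09649967507746332 side 4.6149796454064695e-06 z -0.0006229030809499075 v6 0.4942315246074273 eff6 -0.604058001190424
```

Request:
apply_moves:
  moves: [0,0,0,0.006,-0.0305,-0.0539,0,0,0,0,0.006,-0.0305,-0.0539,0,0,0,0,0.006,-0.0305,-0.0539,0,0,0,0,0.006,-0.0305,-0.0539,0,0,0,0,0.006,-0.0305,-0.0539,0,0,0,0,0.006,-0.0305,-0.0539,0,0,0,0,0.006,-0.0305,-0.0539,0,0,0,0,0.006,-0.0305,-0.0539,0,0,0,0,0.006,-0.0305,-0.0539,0,0,0,0,0.006,-0.0305,-0.0539,0]

```text
time_s: 16.9
position: [0.5327, -0.0136, 0.1182]
tcp_rot: [0.86, 0.093, -0.063, -0.497]
ft_force: [1.4, 8.7, 0.2]
finger_gap: 0.031
```

```bash
python3 m.py
```

```text
t 16.9 pos [ 0.5327 -0.0136  0.1182] q [ 0.0204  0.4286  1.6668 -0.6059  1.0345  0.1049] F [1.3953 8.7283 0.1695] T [ 1.5122 -0.1604  0.4051] Ta 0.1266085488203943 ang 91.99185627131844 gap 0.031011852495741198 toolY+a [ 0.0021  0.003  -0.0015]
slid -0.09631794144257476 side -7.101376251932023e-05 z -0.000660255501727075 v6 0.49401222507452486 eff6 -0.5704458430409431
```

Request:
apply_moves:
  moves: [0,0,0,0.006,-0.0305,-0.0539,0,0,0,0,0.006,-0.0305,-0.0539,0,0,0,0,0.006,-0.0305,-0.0539,0,0,0,0,0.006,-0.0305,-0.0539,0,0,0,0,0.006,-0.0305,-0.0539,0,0,0,0,0.006,-0.0305,-0.0539,0,0,0,0,0.006,-0.0305,-0.0539,0,0,0,0,0.006,-0.0305,-0.0539,0,0,0,0,0.006,-0.0305,-0.0539,0,0,0,0,0.006,-0.0305,-0.0539,0]

```text
time_s: 18.15
position: [0.5328, -0.0136, 0.1182]
tcp_rot: [0.838, -0.063, 0.204, -0.502]
ft_force: [1.4, 8.6, 0.4]
finger_gap: 0.031
```

```bash
python3 m.py
```

```text
t 18.15 pos [ 0.5328 -0.0136  0.1182] q [ 0.0203  0.4281  1.6673 -0.606   1.0336  0.7269] F [1.4066 8.5703 0.352 ] T [ 1.429  -0.2328  0.4109] Ta 0.10409424986315352 ang 56.35396991723224 gap 0.031045043802077142 toolY+a [ 0.0029  0.0032 -0.0015]
slid -0.09627491369422966 side -2.427229588752508e-05 z -0.0006198251800692139 v6 0.4931305632196887 eff6 -0.5013381689786911
```

Request:
apply_moves:
  moves: [0,0,0,0.006,-0.0305,-0.0539,0,0,0,0,0.006,-0.0305,-0.0539,0,0,0,0,0.006,-0.0305,-0.0539,0,0,0,0,0.006,-0.0305,-0.0539,0,0,0,0,0.006,-0.0305,-0.0539,0,0,0,0,0.006,-0.0305,-0.0539,0,0,0,0,0.006,-0.0305,-0.0539,0,0,0,0,0.006,-0.0305,-0.0539,0,0,0,0,0.006,-0.0305,-0.0539,0,0,0,0,0.006,-0.0305,-0.0539,0]

```text
time_s: 19.4
position: [0.5328, -0.0138, 0.1183]
tcp_rot: [0.736, -0.213, 0.451, -0.459]
ft_force: [1.1, 7.2, 0.0]
finger_gap: 0.0307
```

```bash
python3 m.py
```

```text
t 19.4 pos [ 0.5328 -0.0138  0.1183] q [ 0.0202  0.4278  1.6678 -0.6069  1.0329  1.3494] F [1.1143 7.1701 0.0346] T [ 1.2852 -0.1188  0.4978] Ta 0.24909091342974377 ang 20.715019163826913 gap 0.030698767909517914 toolY+a [ 0.0035  0.0028 -0.0012]
slid -0.09628787953204578 side 0.00011373838265465314 z -0.0005349719453123375 v6 0.49377452329637117 eff6 -0.42112131603062153
```

Request:
apply_moves:
  moves: [0,0,0,0.006,-0.0305,-0.0539,0,0,0,0,0.006,-0.0305,-0.0539,0,0,0,0,0.006,-0.0305,-0.0539,0,0,0,0,0.006,-0.0305,-0.0539,0,0,0,0,0.006,-0.0305,-0.0539,0,0,0,0,0.006,-0.0305,-0.0539,0,0,0,0,0.006,-0.0305,-0.0539,0,0,0,0,0.006,-0.0305,-0.0539,0,0,0,0,0.006,-0.0305,-0.0539,0,0,0,0,0.006,-0.0305,-0.0539,0]

```text
time_s: 20.65
position: [0.5328, -0.0139, 0.1184]
tcp_rot: [0.562, -0.343, 0.654, -0.371]
ft_force: [1.6, 7.3, 0.5]
finger_gap: 0.0311
```

```bash
python3 m.py
```

```text
t 20.65 pos [ 0.5328 -0.0139  0.1184] q [ 0.0203  0.4277  1.6682 -0.608   1.0326  1.9723] F [1.6289 7.3441 0.4675] T [ 1.1251 -0.0676  0.5123] Ta 0.30223593110280933 ang -14.930409656337993 gap 0.031105799732535203 toolY+a [ 0.0039  0.0021 -0.0008]
slid -0.09632062537424543 side 0.00024825934168154484 z -0.00048579378472414503 v6 0.4936266777648059 eff6 -0.359931830316782
```

Request:
apply_moves:
  moves: [0,0,0,0.006,-0.0305,-0.0539,0,0,0,0,0.006,-0.0305,-0.0539,0,0,0,0,0.006,-0.0305,-0.0539,0,0,0,0,0.006,-0.0305,-0.0539,0,0,0,0,0.006,-0.0305,-0.0539,0,0,0,0,0.006,-0.0305,-0.0539,0,0,0,0,0.006,-0.0305,-0.0539,0,0,0,0,0.006,-0.0305,-0.0539,0,0,0,0,0.006,-0.0305,-0.0539,0,0,0,0,0.006,-0.0305,-0.0539,0]

```text
time_s: 21.9
position: [0.5327, -0.0141, 0.1185]
tcp_rot: [0.335, -0.44, 0.795, -0.248]
ft_force: [1.1, 6.3, 1.5]
finger_gap: 0.031
```

```bash
python3 m.py
```

```text
t 21.9 pos [ 0.5327 -0.0141  0.1185] q [ 0.0205  0.4277  1.6683 -0.6091  1.033   2.5953] F [1.0826 6.3448 1.5007] T [0.9434 0.0166 0.4545] Ta 0.3109454456853761 ang -50.57947519232993 gap 0.030972658413603454 toolY+a [ 0.0039  0.0012 -0.0003]
slid -0.09639930875061299 side 0.00039347894044968953 z -0.0003702847384342983 v6 0.49358326579337053 eff6 -0.3406926244497299
```

```bash
cat > fit.py <<'E'
from h import *
import json
L=np.array([json.loads(l) for l in open("log")])
def fit(A,y,n):
    G=np.c_[np.ones(len(A)),np.cos(A),np.sin(A)];c,*_=np.linalg.lstsq(G,y,rcond=None)
    print(n,"off",c[0],"amp",np.hypot(c[1],c[2]),"phase deg",np.degrees(np.arctan2(c[2],c[1])),"res",np.std(y-G@c));return c
if __name__=="__main__":
    fit(L[:8,0],L[:8,1],"Ta"),fit(L[:8,0],L[:8,4],"eff6")
    if len(L)>8: fit(L[8:,0],L[8:,1],"Ta free"),fit(L[8:,0],L[8:,4],"eff free")
E
python3 fit.py
```

```text
Ta off 0.18569450299456886 amp 0.13112806508191813 phase deg -48.759272404315716 res 0.024369856109605945
eff6 off -0.47279648668571617 amp 0.13204725248613827 phase deg -46.06489320266758 res 0.00031460952553103393
```

Request:
apply_moves:
  moves: [0,0,0,0,0,0,0,0,0,0,0,0,0,0,0,0,0,0,0,0,0.045,0,0,0,0,0,0,0.06,0,0,0,0,0,0,0.07,0,0,0,0,0,0,0.08,0,0,0,0,0,0,0.08,0,0,0,0,0,0,0.08,0,0,0,0,0,0,0.08,0,0,0,0,0,0,0.08]

```text
time_s: 23.15
position: [0.5317, -0.0148, 0.1181]
tcp_rot: [0.337, -0.44, 0.795, -0.248]
ft_force: [0.1, 0.4, 0.0]
finger_gap: 0.0798
```

```bash
python3 -c "
from h import *
st()"
```

```text
t 23.15 pos [ 0.5317 -0.0148  0.1181] q [ 0.0196  0.4276  1.6698 -0.6097  1.0341  2.5938] F [0.1077 0.4209 0.0291] T [ 0.2188  0.0225 -0.0074] Ta -0.01642438173635803 ang -50.485486199403 gap 0.07981045005863235 toolY+a [ 0.0013  0.0003 -0.    ]
```

Request:
apply_moves:
  moves: [0,0,0,-0.0096,0.0491,0.0866,0.08,0,0,0,-0.0096,0.0491,0.0866,0.08,0,0,0,-0.0096,0.0491,0.0866,0.08,0,0,0,-0.0096,0.0491,0.0866,0.08,0,0,0,-0.0096,0.0491,0.0866,0.08,0,0,0,-0.0096,0.0491,0.0866,0.08,0,0,0,-0.0096,0.0491,0.0866,0.08,0,0,0,-0.0096,0.0491,0.0866,0.08,0,0,0,-0.0096,0.0491,0.0866,0.08,0,0,0,-0.0096,0.0491,0.0866,0.08]

```text
time_s: 24.4
position: [0.5317, -0.0148, 0.1181]
tcp_rot: [0.677, -0.267, 0.535, -0.429]
ft_force: [0.6, -0.5, 0.3]
finger_gap: 0.0797
```

```bash
python3 m.py
```

```text
t 24.4 pos [ 0.5317 -0.0148  0.1181] q [ 0.0191  0.4279  1.6688 -0.6079  1.0354  1.5887] F [ 0.6427 -0.5233  0.3472] T [0.2451 0.0229 0.0117] Ta -0.0022207730199044484 ang 7.007981481427499 gap 0.0797480551406311 toolY+a [ 0.      0.0012 -0.0007]
slid -0.09753415510892327 side 0.0009234297897004681 z -0.0007460361004702765 v6 -0.7960927353932811 eff6 1.062696911394596
```

Request:
apply_moves:
  moves: [0,0,0,-0.0096,0.0491,0.0866,0.08,0,0,0,-0.0096,0.0491,0.0866,0.08,0,0,0,-0.0096,0.0491,0.0866,0.08,0,0,0,-0.0096,0.0491,0.0866,0.08,0,0,0,-0.0096,0.0491,0.0866,0.08,0,0,0,-0.0096,0.0491,0.0866,0.08,0,0,0,-0.0096,0.0491,0.0866,0.08,0,0,0,-0.0096,0.0491,0.0866,0.08,0,0,0,-0.0096,0.0491,0.0866,0.08,0,0,0,-0.0096,0.0491,0.0866,0.08]

```text
time_s: 25.65
position: [0.5317, -0.0148, 0.1181]
tcp_rot: [0.851, -0.03, 0.144, -0.504]
ft_force: [1.0, -0.3, 1.0]
finger_gap: 0.0804
```

```bash
python3 m.py
```

```text
t 25.65 pos [ 0.5317 -0.0148  0.1181] q [ 0.0194  0.4289  1.6674 -0.6078  1.0375  0.5885] F [ 1.014  -0.3264  1.0254] T [ 0.2264  0.0345 -0.012 ] Ta -0.01521731735211866 ang 64.31385727631086 gap 0.08037394316499785 toolY+a [-0.0015  0.0006 -0.0005]
slid -0.0975205525824015 side 0.0009104784513464317 z -0.0007435845343081865 v6 -0.7938197109980016 eff6 1.061081439256668
```

Request:
apply_moves:
  moves: [0,0,0,-0.0096,0.0491,0.0866,0.08,0,0,0,-0.0096,0.0491,0.0866,0.08,0,0,0,-0.0096,0.0491,0.0866,0.08,0,0,0,-0.0096,0.0491,0.0866,0.08,0,0,0,-0.0096,0.0491,0.0866,0.08,0,0,0,-0.0096,0.0491,0.0866,0.08,0,0,0,-0.0096,0.0491,0.0866,0.08,0,0,0,-0.0096,0.0491,0.0866,0.08,0,0,0,-0.0096,0.0491,0.0866,0.08,0,0,0,-0.0096,0.0491,0.0866,0.08]

```text
time_s: 26.9
position: [0.5317, -0.0148, 0.1181]
tcp_rot: [0.816, 0.215, -0.282, -0.456]
ft_force: [-0.1, 0.5, 0.3]
finger_gap: 0.08
```

```bash
python3 m.py
```

```text
t 26.9 pos [ 0.5317 -0.0148  0.1181] q [ 0.0202  0.4296  1.667  -0.6094  1.0385 -0.4099] F [-0.095   0.5458  0.3033] T [ 0.1902  0.0437 -0.0335] Ta -0.025879216851494923 ang 121.61486353138406 gap 0.07997320446670679 toolY+a [-0.0019 -0.0008  0.0002]
slid -0.09750715505011899 side 0.0009070398467065019 z -0.0007399391253454096 v6 -0.791544666629511 eff6 1.059374324977398
```

Request:
apply_moves:
  moves: [0,0,0,-0.0096,0.0491,0.0866,0.08,0,0,0,-0.0096,0.0491,0.0866,0.08,0,0,0,-0.0096,0.0491,0.0866,0.08,0,0,0,-0.0096,0.0491,0.0866,0.08,0,0,0,-0.0096,0.0491,0.0866,0.08,0,0,0,-0.0096,0.0491,0.0866,0.08,0,0,0,-0.0096,0.0491,0.0866,0.08,0,0,0,-0.0096,0.0491,0.0866,0.08,0,0,0,-0.0096,0.0491,0.0866,0.08,0,0,0,-0.0096,0.0491,0.0866,0.08]

```text
time_s: 28.15
position: [0.5317, -0.0148, 0.1181]
tcp_rot: [-0.582, -0.407, 0.639, 0.296]
ft_force: [0.1, -0.6, 0.5]
finger_gap: 0.0802
```

```bash
python3 m.py; python3 fit.py
```

```text
t 28.15 pos [ 0.5317 -0.0148  0.1181] q [ 0.0208  0.4294  1.6679 -0.6114  1.0374 -1.4082] F [ 0.0562 -0.6062  0.5293] T [0.1827 0.0359 0.0299] Ta 0.025943793685618114 ang 178.91610133142305 gap 0.08016872852200466 toolY+a [-0.0008 -0.0017  0.0009]
slid -0.09751387343872628 side 0.0009233851052977693 z -0.0007396712461164162 v6 -0.7937424386316099 eff6 1.060159094631672
Ta off 0.18569450299456886 amp 0.13112806508191813 phase deg -48.759272404315716 res 0.024369856109605945
eff6 off -0.47279648668571617 amp 0.13204725248613827 phase deg -46.06489320266758 res 0.00031460952553103393
Ta free off 0.014694844984710747 amp 0.04124150544198375 phase deg -100.1857560746515 res 0.007711789249766403
eff free off 1.061532919610555 amp 0.0020202186434434013 phase deg -44.43718462654204 res 0.00015529162365333836
```

The sweep fits cleanly. The drag offset is 0.186 N·m, amplitude is 0.132 N·m and phase is -46.1°. In the free-air turn the hand contributes only about 0.002 N·m. The heavy side is lowest at hand angle about +43.9° in that grasp; I released at -50.5°, so the wheel needs +94.4°. I'll turn the hand back free and regrip.

Request:
apply_moves:
  moves: [0.0011,0.0011,0.0005,0.0106,-0.054,-0.0953,0.08,0,0,0,0.0106,-0.054,-0.0953,0.08,0,0,0,0.0106,-0.054,-0.0953,0.08,0,0,0,0.0106,-0.054,-0.0953,0.08,0,0,0,0.0106,-0.054,-0.0953,0.08,0,0,0,0.0106,-0.054,-0.0953,0.08,0,0,0,0.0106,-0.054,-0.0953,0.08,0,0,0,0.0106,-0.054,-0.0953,0.08,0,0,0,0.0106,-0.054,-0.0953,0.08,0,0,0,0.0106,-0.054,-0.0953,0.08]

```text
time_s: 29.4
position: [0.5328, -0.0137, 0.1186]
tcp_rot: [0.83, 0.191, -0.238, -0.467]
ft_force: [0.5, 0.3, -0.2]
finger_gap: 0.0798
```

Request:
apply_moves:
  moves: [0,0,0,0.0106,-0.054,-0.0953,0.08,0,0,0,0.0106,-0.054,-0.0953,0.08,0,0,0,0.0106,-0.054,-0.0953,0.08,0,0,0,0.0106,-0.054,-0.0953,0.08,0,0,0,0.0106,-0.054,-0.0953,0.08,0,0,0,0.0106,-0.054,-0.0953,0.08,0,0,0,0.0106,-0.054,-0.0953,0.08,0,0,0,0.0106,-0.054,-0.0953,0.08,0,0,0,0,0,0,0.08,0,0,0,0,0,0,0.08]

```text
time_s: 30.65
position: [0.5328, -0.0137, 0.1186]
tcp_rot: [0.852, -0.025, 0.136, -0.505]
ft_force: [0.2, 0.6, -0.2]
finger_gap: 0.0797
```

Request:
apply_moves:
  moves: [0,0,0,0,0,0,0.05,0,0,0,0,0,0,0.04,0,0,0,0,0,0,0.03,0,0,0,0,0,0,0.0,0,0,0,0,0,0,0.0,0,0,0,0,0,0,0.0,0,0,0,0,0,0,0.0,0,0,0,0,0,0,0.0,0,0,0,0,0,0,0.0,0,0,0,0,0,0,0.0]
  force: 60

```text
time_s: 31.9
position: [0.5344, -0.0126, 0.1212]
tcp_rot: [0.852, -0.023, 0.139, -0.505]
ft_force: [-4.0, 10.8, 18.2]
finger_gap: 0.0002
```

```bash
python3 m.py
```

```text
t 31.9 pos [ 0.5344 -0.0126  0.1212] q [ 0.0232  0.4275  1.66   -0.6056  1.0408  0.5716] F [-4.0201 10.7797 18.2023] T [ 0.4034  0.2976 -0.1812] Ta -0.049742345771162044 ang 65.16104613710843 gap 0.00016972903798858393 toolY+a [ 0.0042  0.0017 -0.0005]
slid -0.0945067889224172 side -0.0007490607988153292 z 0.0023711737444563202 v6 -0.00029406901201619234 eff6 -0.0020099188259337097
```

The fingers shut fully, so something is wrong. Looking.

Run:
```python
from h import *
im=[]
for n,b in(("scene",(190,330,250,390)),("side",(130,270,280,420)),("wrist",(0,480,80,560))):
    c=eyes.camera(n)["color"];g=c[b[0]:b[1],b[2]:b[3]]; im.append(cv2.resize(g,(266,266),interpolation=cv2.INTER_CUBIC))
cv2.imwrite("pics/c5.png",np.clip(np.hstack(im)[:,:,::-1]*1.6,0,255).astype(np.uint8))
```

```text
(no output)
```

View pics/c5.png

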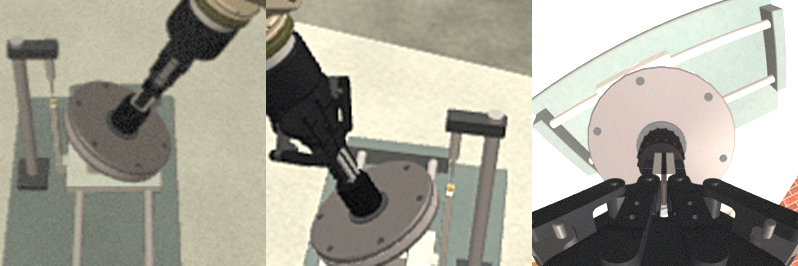

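Run:
```python
from h import *
s=observe();hub=hub0-.0964*by;im=[]
ax=-R.from_quat(s["tcp_rot"]).as_matrix()[:,1]
for n,f,h in(("scene",0,40),("side",0,45),("wrist",1,100)):
    c=eyes.camera(n);k=400/(2*h);ctr=proj(c,hub+.05*a,f).astype(int);g=c["color"][ctr[1]-h:ctr[1]+h,ctr[0]-h:ctr[0]+h][:,:,::-1]
    g=np.clip(cv2.resize(g,(400,400),interpolation=cv2.INTER_CUBIC)*1.8,0,255).astype(np.uint8)
    for p,col in((s["position"],(0,0,255)),(s["position"]+ax*.0187,(0,255,255)),(s["position"]+ax*.05,(255,255,0)),(hub+.024*a,(0,255,0)),(hub+.068*a,(255,0,255))):
        u=(proj(c,p,f)-ctr+h+.5)*k; cv2.circle(g,(int(u[0]),int(u[1])),4,col,1)
    im.append(g[60:340]if 0 else g)
cv2.imwrite("pics/c6.png",cv2.resize(np.hstack(im),(800,267),interpolation=cv2.INTER_AREA) if 0 else np.hstack(im)[:, :800]);cv2.imwrite("pics/c6w.png",im[2])
```

```text
(no output)
```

View pics/c6.png

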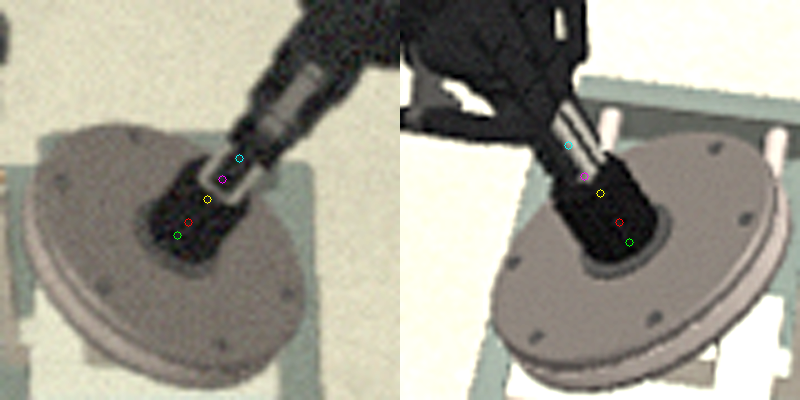

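The drawing shows the fingers shut into the knob's volume, with the knob top near the yellow and magenta marks. It was a bad close, probably too fast. I'll back out along the axis, open, and check.

Request:
apply_moves:
  moves: [-0.0004,0.002,0.0035,0,0,0,0,-0.0005,0.0025,0.0043,0,0,0,0,-0.0005,0.0025,0.0043,0,0,0,0,-0.0005,0.0025,0.0043,0,0,0,0,-0.0005,0.0025,0.0043,0,0,0,0,-0.0005,0.0025,0.0043,0,0,0,0,-0.0005,0.0025,0.0043,0,0,0,0,-0.0005,0.0025,0.0043,0,0,0,0,-0.0005,0.0025,0.0043,0,0,0,0,-0.0006,0.003,0.0051,0,0,0,0]

```text
time_s: 33.45
position: [0.5278, 0.0114, 0.1619]
tcp_rot: [0.852, -0.026, 0.137, -0.505]
ft_force: [0.7, 0.2, 0.2]
finger_gap: -0.0004
```

Request:
apply_moves:
  moves: [0,0,0,0,0,0,0.03,0,0,0,0,0,0,0.06,0,0,0,0,0,0,0.08,0,0,0,0,0,0,0.08,0,0,0,0,0,0,0.08,0,0,0,0,0,0,0.08,0,0,0,0,0,0,0.08,0,0,0,0,0,0,0.08,0,0,0,0,0,0,0.08,0,0,0,0,0,0,0.08]

```text
time_s: 34.7
position: [0.5278, 0.0113, 0.1616]
tcp_rot: [0.852, -0.026, 0.137, -0.505]
ft_force: [0.3, -0.0, 1.0]
finger_gap: 0.0802
```

Run:
```python
from h import *
s=st();d=s['position']-(hub0+(.052-.0187)*a);print("slid",d@by,"side",d@bx,"ax",d@a)
im=[]
S=eyes.camera("scene")
h=cv2.cvtColor(S["color"],cv2.COLOR_RGB2HSV); m=(h[...,0]>8)&(h[...,0]<28)&(h[...,1]>110)
m[:232]=0;m[260:]=0;m[:,:265]=0;m[:,290:]=0
y,x=np.nonzero(m);print("pip px",x.mean(),y.mean(),len(x))
hub=hub0-.0964*by
W=eyes.camera("wrist");nd=proj(W,[.5506,-.1031,.164],1);kt=proj(W,hub+.068*a,1);print("nd",nd,"knobtop",kt)
cv2.imwrite("pics/w6.png",W["color"][:,:,::-1])
```

```text
t 34.7 pos [0.5278 0.0113 0.1616] q [ 0.0707  0.3806  1.6106 -0.5732  1.1497  0.5492] F [ 0.3444 -0.0247  1.0347] T [ 0.2182  0.0507 -0.0361] Ta -0.027386244982195204 ang 65.23318932873308 gap 0.08022254757253754 toolY+a [-0.0013  0.0012 -0.0008]
slid -0.09631046884347878 side -0.025455328237353036 ax 0.04976940885018337
pip px 277.6666666666667 242.66666666666666 3
nd [376.3668 355.8634] knobtop [319.0093 257.6914]
```

View pics/w6.png

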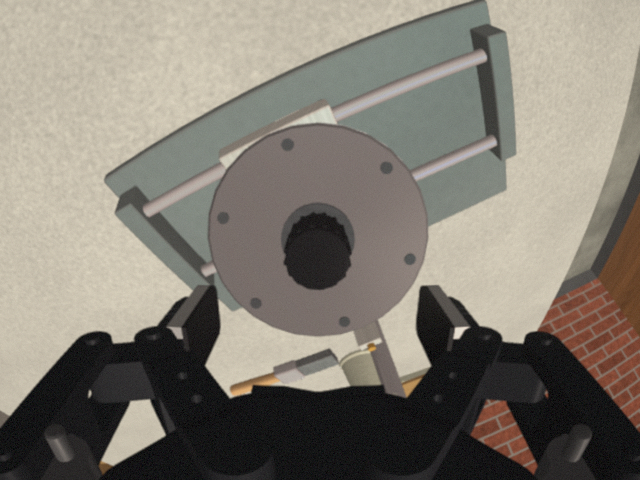

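The knob is intact at (318,252) and the pip is at (372,348). I'll go back down and close slowly, step by step.

Request:
apply_moves:
  moves: [0.0005,-0.0024,-0.0043,0,0,0,0.08,0.0005,-0.0024,-0.0043,0,0,0,0.08,0.0005,-0.0024,-0.0043,0,0,0,0.08,0.0005,-0.0024,-0.0043,0,0,0,0.08,0.0005,-0.0024,-0.0043,0,0,0,0.08,0.0005,-0.0024,-0.0043,0,0,0,0.075,0.0005,-0.0025,-0.0043,0,0,0,0.07,0.0005,-0.0025,-0.0043,0,0,0,0.065,0.0004,-0.0025,-0.0043,0,0,0,0.06,0.0004,-0.0025,-0.0043,0,0,0,0.055]

```text
time_s: 36.05
position: [0.5326, -0.0133, 0.1183]
tcp_rot: [0.852, -0.026, 0.137, -0.505]
ft_force: [-0.5, -0.0, 0.7]
finger_gap: 0.0552
```

Request:
apply_moves:
  moves: [0,0,0,0,0,0,0.05,0,0,0,0,0,0,0.046,0,0,0,0,0,0,0.043,0,0,0,0,0,0,0.04,0,0,0,0,0,0,0.038,0,0,0,0,0,0,0.036,0,0,0,0,0,0,0.034,0,0,0,0,0,0,0.032,0,0,0,0,0,0,0.03,0,0,0,0,0,0,0.03]
  force: 60

```text
time_s: 37.3
position: [0.5343, -0.0131, 0.1209]
tcp_rot: [0.852, -0.024, 0.139, -0.504]
ft_force: [-0.7, 2.8, 13.8]
finger_gap: 0.0303
```

```bash
python3 m.py
```

```text
t 37.3 pos [ 0.5343 -0.0131  0.1209] q [ 0.0229  0.4283  1.6603 -0.6074  1.0407  0.5727] F [-0.7307  2.8475 13.7737] T [-0.3354  0.1588 -0.0715] Ta 0.048263514698674785 ang 65.16135417320054 gap 0.03025224084209091 toolY+a [0.0037 0.0004 0.0002]
slid -0.09463003619436766 side -0.0002518360426991377 z 0.002095087895699968 v6 -0.0003129370134243376 eff6 0.05960533395409584
```

Request:
apply_moves:
  moves: [0,0,0,0,0,0,0.029,0,0,0,0,0,0,0.028,0,0,0,0,0,0,0.027,0,0,0,0,0,0,0.026,0,0,0,0,0,0,0.026,0,0,0,0,0,0,0.026,0,0,0,0,0,0,0.026,0,0,0,0,0,0,0.026,0,0,0,0,0,0,0.026,0,0,0,0,0,0,0.026]

```text
time_s: 38.55
position: [0.5337, -0.0125, 0.1208]
tcp_rot: [0.852, -0.024, 0.139, -0.505]
ft_force: [-4.3, 9.4, 15.3]
finger_gap: 0.026
```

```bash
python3 m.py
python3 - <<'E'
from h import *
im=[]
hub=hub0-.0964*by
for n,f,h in(("scene",0,32),("side",0,36),("wrist",1,90)):
    c=eyes.camera(n);ctr=proj(c,hub+.06*a,f).astype(int);g=c["color"][ctr[1]-h:ctr[1]+h,ctr[0]-h:ctr[0]+h][:,:,::-1]
    im.append(np.clip(cv2.resize(g,(266,266),interpolation=cv2.INTER_CUBIC)*2.5,0,255).astype(np.uint8))
cv2.imwrite("pics/c7.png",np.hstack(im))
E
```

```text
t 38.55 pos [ 0.5337 -0.0125  0.1208] q [ 0.0237  0.4279  1.6608 -0.6059  1.0417  0.5728] F [-4.2755  9.4431 15.3277] T [ 0.3001  0.7104 -0.3264] Ta 0.0369866421956494 ang 65.15683770665052 gap 0.025950213889929363 toolY+a [ 0.0026  0.0012 -0.0004]
slid -0.09510235297008345 side -0.0010032015502554545 z 0.0019210446649155083 v6 -0.00025029899340576843 eff6 0.016531054861843586
```

View pics/c7.png

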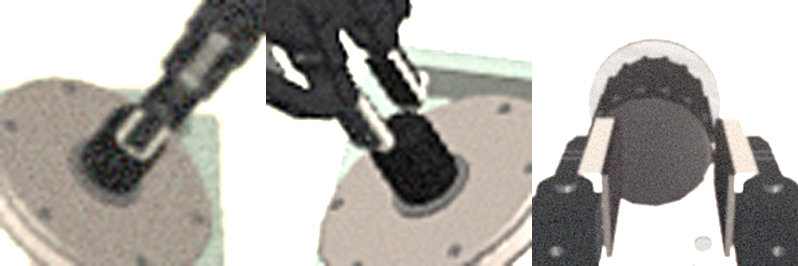

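Run:
```python
from h import *
s=observe();M=R.from_quat(s["tcp_rot"]).as_matrix();hub=hub0-.0964*by
c=eyes.camera("wrist");ctr=proj(c,hub+.06*a,1).astype(int);k=266/180
g=lambda p:(proj(c,p,1)-ctr+90+.5)*k
for ax in(0,.01,.02,.03,.04,.05): print(ax,[ (g(s["position"]-M[:,1]*ax+x*M[:,0])).round(0).tolist() for x in(-.018,-.013,0,.013,.018)])
for t in(.024,.068): print("knob",t,g(hub+t*a),[g(hub+t*a+x*M[:,0]).round(0).tolist() for x in(-.018,.018)])
print("cam in tool frame",M.T@(c["xyz"]-s["position"]), "cam z axis",M.T@R.from_quat(c["orientation"]).as_matrix()[:,2])
```

```text
0 [[85.0, 104.0], [99.0, 104.0], [138.0, 104.0], [176.0, 104.0], [190.0, 104.0]]
0.01 [[82.0, 115.0], [98.0, 115.0], [138.0, 115.0], [178.0, 115.0], [193.0, 115.0]]
0.02 [[79.0, 127.0], [95.0, 127.0], [138.0, 127.0], [180.0, 127.0], [196.0, 126.0]]
0.03 [[76.0, 140.0], [93.0, 140.0], [138.0, 140.0], [183.0, 140.0], [200.0, 140.0]]
0.04 [[72.0, 154.0], [90.0, 155.0], [138.0, 155.0], [186.0, 154.0], [204.0, 154.0]]
0.05 [[68.0, 171.0], [87.0, 171.0], [138.0, 171.0], [189.0, 171.0], [208.0, 171.0]]
knob 0.024 [134.1795  94.72  ] [[84.0, 95.0], [184.0, 95.0]]
knob 0.068 [134.0353 144.9024] [[71.0, 145.0], [197.0, 144.0]]
cam in tool frame [-0.0005 -0.1757  0.0645] cam z axis [ 0.0002  0.9655 -0.2605]
```

Both pictures and forces say the fingertips sit higher than the nominal TCP suggests: they overlap or ride on the knob's top, pushing the hand up with 15 N, and close without resistance. I'll open and go deeper in small, force-checked steps.

Request:
apply_moves:
  moves: [0,0,0,0,0,0,0.06,0,0,0,0,0,0,0.06,0,0,0,0,0,0,0.06,0,0,0,0,0,0,0.06,0.0002,-0.001,-0.0017,0,0,0,0.06,0.0002,-0.001,-0.0017,0,0,0,0.06,0.0002,-0.001,-0.0017,0,0,0,0.06,0.0002,-0.001,-0.0017,0,0,0,0.06,0,0,0,0,0,0,0.06,0,0,0,0,0,0,0.06]

```text
time_s: 40.0
position: [0.5335, -0.0171, 0.1118]
tcp_rot: [0.852, -0.026, 0.137, -0.505]
ft_force: [-0.2, 0.1, 1.0]
finger_gap: 0.0601
```

```bash
python3 m.py
python3 - <<'E'
from h import *
s=observe();M=R.from_quat(s["tcp_rot"]).as_matrix();c=eyes.camera("wrist")
print("ctr",c["cx"],c["cy"])
for ax in(0,.013,.03,.045): print(ax,[proj(c,s["position"]-M[:,1]*ax+x*M[:,0]+z*M[:,2],1).round(0).tolist() for x in(-.03,.03) for z in(-.011,.011)])
cv2.imwrite("pics/w8.png",np.clip(c["color"][150:430,120:520,::-1]*1.8,0,255).astype(np.uint8))
E
```

```text
t 40.0 pos [ 0.5335 -0.0171  0.1118] q [ 0.0145  0.4393  1.6702 -0.6121  1.0238  0.5769] F [-0.2093  0.0622  1.0301] T [ 0.2151  0.0385 -0.0216] Ta -0.020538232879422493 ang 65.23109698080198 gap 0.060115569529357406 toolY+a [-0.0012  0.0012 -0.0008]
slid -0.09626820260564031 side 0.0034992471070167085 z -0.007002731911056728 v6 0.000749516698609679 eff6 0.0002735293583100429
ctr 317.70010288719635 233.42930696675953
0 [[261.0, 286.0], [258.0, 245.0], [377.0, 286.0], [379.0, 245.0]]
0.013 [[257.0, 296.0], [254.0, 253.0], [381.0, 296.0], [383.0, 253.0]]
0.03 [[251.0, 312.0], [248.0, 266.0], [387.0, 312.0], [390.0, 266.0]]
0.045 [[245.0, 329.0], [241.0, 279.0], [393.0, 329.0], [397.0, 279.0]]
```

View pics/w8.png

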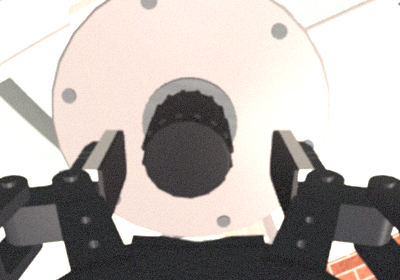

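The fingertips in the image are at (243,280) and (393,280). That matches about 44 mm behind the nominal TCP, so there is room to go deeper. I'll continue down in checked steps.

Request:
apply_moves:
  moves: [0.0002,-0.0007,-0.0013,0,0,0,0.06,0.0001,-0.0007,-0.0013,0,0,0,0.06,0.0002,-0.0008,-0.0013,0,0,0,0.06,0.0001,-0.0007,-0.0013,0,0,0,0.06,0.0002,-0.0007,-0.0013,0,0,0,0.06,0.0001,-0.0008,-0.0013,0,0,0,0.06,0.0002,-0.0007,-0.0013,0,0,0,0.06,0.0001,-0.0007,-0.0013,0,0,0,0.06,0,0,0,0,0,0,0.06,0,0,0,0,0,0,0.06]

```text
time_s: 41.3
position: [0.5347, -0.0229, 0.1015]
tcp_rot: [0.852, -0.026, 0.137, -0.505]
ft_force: [-0.4, -0.1, -0.8]
finger_gap: 0.0597
```

```bash
python3 m.py
```

```text
t 41.3 pos [ 0.5347 -0.0229  0.1015] q [ 0.0031  0.4535  1.6801 -0.6219  0.9984  0.5841] F [-0.3839 -0.0649 -0.8228] T [0.2217 0.0399 0.0326] Ta 0.02644206036950374 ang 65.2305702630849 gap 0.059711403401169226 toolY+a [-0.0012  0.0012 -0.0008]
slid -0.09620803173787094 side 0.009427648420745987 z -0.017386190013272268 v6 -0.0006995711823437228 eff6 0.0002266608498757705
```

Request:
apply_moves:
  moves: [0.0002,-0.0008,-0.0014,0,0,0,0.06,0.0001,-0.0007,-0.0013,0,0,0,0.06,0.0002,-0.0008,-0.0014,0,0,0,0.06,0.0001,-0.0007,-0.0013,0,0,0,0.06,0.0001,-0.0008,-0.0013,0,0,0,0.06,0,0,0,0,0,0,0.055,0,0,0,0,0,0,0.05,0,0,0,0,0,0,0.046,0,0,0,0,0,0,0.043,0,0,0,0,0,0,0.04]

```text
time_s: 42.55
position: [0.5351, -0.0266, 0.0946]
tcp_rot: [0.852, -0.026, 0.137, -0.505]
ft_force: [-2.0, 1.6, 0.8]
finger_gap: 0.04
```

```bash
python3 m.py
```

```text
t 42.55 pos [ 0.5351 -0.0266  0.0946] q [-0.0043  0.463   1.6866 -0.6284  0.9822  0.5889] F [-2.0301  1.5639  0.8088] T [ 0.4151  0.3335 -0.1784] Ta -0.03079436331039044 ang 65.24131757560592 gap 0.040009585331633415 toolY+a [-0.0017  0.0013 -0.0009]
slid -0.09644740791550081 side 0.013164462130969827 z -0.02425684351679025 v6 -0.00020606908942486397 eff6 -0.017426484846509993
```

Request:
apply_moves:
  moves: [0,0,0,0,0,0,0.038,0,0,0,0,0,0,0.036,0,0,0,0,0,0,0.034,0,0,0,0,0,0,0.032,0,0,0,0,0,0,0.03,0,0,0,0,0,0,0.028,0,0,0,0,0,0,0.026,0,0,0,0,0,0,0.024,0,0,0,0,0,0,0.022,0,0,0,0,0,0,0.02]
  force: 60

```text
time_s: 43.8
position: [0.5352, -0.0264, 0.0947]
tcp_rot: [0.852, -0.026, 0.137, -0.505]
ft_force: [-4.5, 3.9, 2.1]
finger_gap: 0.0344
```

```bash
python3 m.py
```

```text
t 43.8 pos [ 0.5352 -0.0264  0.0947] q [-0.004   0.4627  1.6864 -0.628   0.9823  0.5889] F [-4.4619  3.8508  2.1342] T [ 0.6665  0.4874 -0.2462] Ta -0.03822005788382468 ang 65.23051067676286 gap 0.03443404132104134 toolY+a [-0.0013  0.0016 -0.001 ]
slid -0.09631560272957036 side 0.012952927564706344 z -0.024095413773052785 v6 -5.336470527900332e-05 eff6 -0.03845634637400508
```

The fingers now have a true grip: they stop at 34 mm with a 20 mm command. I'll turn towards the target, re-reading the torque on the way to confirm the wheel wasn't disturbed.

Request:
apply_moves:
  moves: [0,0,0,-0.0053,0.027,0.0476,0.02,0,0,0,-0.0053,0.027,0.0476,0.02,0,0,0,-0.0053,0.027,0.0476,0.02,0,0,0,-0.0053,0.027,0.0476,0.02,0,0,0,-0.0053,0.027,0.0476,0.02,0,0,0,-0.0053,0.027,0.0476,0.02,0,0,0,-0.0053,0.027,0.0476,0.02,0,0,0,-0.0053,0.027,0.0476,0.02,0,0,0,-0.0053,0.027,0.0476,0.02,0,0,0,-0.0053,0.027,0.0476,0.02]

```text
time_s: 45.05
position: [0.5352, -0.0264, 0.0948]
tcp_rot: [0.857, 0.112, -0.1, -0.492]
ft_force: [-4.7, 5.2, 1.6]
finger_gap: 0.0345
```

```bash
python3 m.py
```

```text
t 45.05 pos [ 0.5352 -0.0264  0.0948] q [-0.0034  0.4634  1.6856 -0.6288  0.9837  0.0382] F [-4.7244  5.249   1.5734] T [ 0.6761  0.3844 -0.3251] Ta -0.15803140540640936 ang 96.83197382167516 gap 0.03447350867916693 toolY+a [-0.002   0.0007 -0.0006]
slid -0.096288477665297 side 0.01291963399082243 z -0.024086793352978433 v6 -0.4350187280221575 eff6 0.5133022740483284
```

Request:
apply_moves:
  moves: [0,0,0,-0.0053,0.027,0.0476,0.02,0,0,0,-0.0053,0.027,0.0476,0.02,0,0,0,-0.0053,0.027,0.0476,0.02,0,0,0,-0.0053,0.027,0.0476,0.02,0,0,0,-0.0053,0.027,0.0476,0.02,0,0,0,-0.0053,0.027,0.0476,0.02,0,0,0,-0.0053,0.027,0.0476,0.02,0,0,0,-0.0053,0.027,0.0476,0.02,0,0,0,-0.0053,0.027,0.0476,0.02,0,0,0,-0.0053,0.027,0.0476,0.02]

```text
time_s: 46.3
position: [0.5353, -0.0265, 0.0949]
tcp_rot: [0.798, 0.241, -0.329, -0.443]
ft_force: [-3.5, 3.4, 2.4]
finger_gap: 0.0345
```

```bash
python3 m.py
```

```text
t 46.3 pos [ 0.5353 -0.0265  0.0949] q [-0.0029  0.4638  1.6854 -0.6306  0.9845 -0.5099] F [-3.5323  3.4185  2.3597] T [ 0.4496  0.407  -0.3292] Ta -0.12866374471440967 ang 128.32656969357743 gap 0.034543275113599496 toolY+a [-0.0022 -0.0008  0.0002]
slid -0.09630007421668717 side 0.013105118084404049 z -0.023981108752455585 v6 -0.43341944442766606 eff6 0.46422868967056274
```

Request:
apply_moves:
  moves: [0,0,0,-0.0053,0.027,0.0476,0.02,0,0,0,-0.0053,0.027,0.0476,0.02,0,0,0,-0.0053,0.027,0.0476,0.02,0,0,0,-0.0053,0.027,0.0476,0.02,0,0,0,-0.0053,0.027,0.0476,0.02,0,0,0,-0.0053,0.027,0.0476,0.02,0,0,0,-0.0053,0.027,0.0476,0.02,0,0,0,-0.0053,0.027,0.0476,0.02,0,0,0,-0.0053,0.027,0.0476,0.02,0,0,0,-0.0053,0.027,0.0476,0.02]

```text
time_s: 47.55
position: [0.5354, -0.0268, 0.095]
tcp_rot: [0.68, 0.352, -0.534, -0.36]
ft_force: [-3.3, 1.3, 2.2]
finger_gap: 0.0347
```

```bash
python3 m.py
python3 - <<'E'
from fit import *
for l in L[-3:]: print(np.degrees(l[0]),"g eff",l[4]+1.333*l[3]+.185,"g Ta",l[1]+.185,"expect",.132*np.cos(l[0]-np.radians(115.7-46.1)))
E
```

```text
t 47.55 pos [ 0.5354 -0.0268  0.095 ] q [-0.0027  0.4639  1.6856 -0.6329  0.9843 -1.0579] F [-3.3491  1.3418  2.1782] T [ 0.1777  0.3135 -0.3763] Ta -0.18918918002198 ang 159.813175408772 gap 0.034676176003513075 toolY+a [-0.0015 -0.0023  0.0011]
slid -0.09625562430592048 side 0.013415513058384117 z -0.0238082269839478 v6 -0.43565090288003355 eff6 0.39442204870283604
96.83197382167516 g eff 0.11842230959479244 g Ta 0.026968594593590633 expect 0.11736927206649217
128.32656969357743 g eff 0.07148057024848392 g Ta 0.05633625528559033 expect 0.06852421210901113
159.813175408772 g eff -0.0013006048362486644 g Ta -0.004189180021980016 expect -0.0004911197521974056
```

The torque readings match the prediction, and gravity torque is now about 0, so the heavy side is down. I'll settle, then check the pip numerically, since my picture views are used up.

Request:
apply_moves:
  moves: [0,0,0,0,0,0,0.02,0,0,0,0,0,0,0.02,0,0,0,0,0,0,0.02,0,0,0,0,0,0,0.02,0,0,0,0,0,0,0.02,0,0,0,0,0,0,0.02,0,0,0,0,0,0,0.02,0,0,0,0,0,0,0.02,0,0,0,0,0,0,0.02,0,0,0,0,0,0,0.02]

```text
time_s: 48.8
position: [0.5355, -0.0268, 0.095]
tcp_rot: [0.68, 0.352, -0.533, -0.36]
ft_force: [-4.1, -0.0, 4.7]
finger_gap: 0.0344
```

```bash
python3 m.py
python3 - <<'E'
from h import *
nd=np.array([.5506,-.1031,.164])
for n,f in(("wrist",1),("scene",0),("side",0)):
    cs=[eyes.camera(n) for _ in range(3)];c=cs[0];g=np.mean([k["color"].astype(float) for k in cs],0).astype(np.uint8)
    u=proj(c,nd-[0,0,.009],f); h=cv2.cvtColor(g,cv2.COLOR_RGB2HSV)
    m=(h[...,0]>8)&(h[...,0]<30)&(h[...,1]>110)&(h[...,2]>70)
    yy,xx=np.mgrid[:480,:640];m&=np.hypot(xx-u[0],yy-u[1])<(18 if f else 7)
    y,x=np.nonzero(m)
    if len(x)==0: print(n,"none",u);continue
    w=h[y,x,1].astype(float);P=onz(c,np.average(x,weights=w),np.average(y,weights=w),.1545,f)
    print(n,len(x),"pip px",x.mean(),y.mean(),"expected px",u,"P",P,"pip-needle by,bx mm",1e3*(P-nd)@by,1e3*(P-nd)@bx)
    if f:
        d=c["xyz"]-nd;print("cam rel",d@by,d@bx,d[2]); x0,y0=int(u[0]),int(u[1]); print(g[y0-16:y0+16:1,x0-16:x0+16].sum(2)//3)
E
```

```text
t 48.8 pos [ 0.5355 -0.0268  0.095 ] q [-0.0027  0.464   1.6854 -0.6329  0.984  -1.056 ] F [-4.0659 -0.0393  4.6923] T [-0.1161  0.4712 -0.139 ] Ta 0.12198331769325398 ang 159.7065118182369 gap 0.03442763749472515 toolY+a [-0.0012 -0.0022  0.0011]
slid -0.09609013570573187 side 0.013414403271051163 z -0.023832090263767744 v6 -0.0007449715897215824 eff6 0.08781126933172345
wrist none [152.332  333.4935]
scene 4 pip px 277.5 243.5 expected px [277.4473 242.0866] P [ 0.5547 -0.1019  0.1545] pip-needle by,bx mm 4.227350700004092 -0.43526761322596597
side 6 pip px 376.5 228.0 expected px [377.5453 228.5753] P [ 0.552  -0.1006  0.1545] pip-needle by,bx mm 1.8009982882259734 -2.1618568766282955
```

```bash
python3 look.py c9 | grep slid
python3 - <<'E'
from h import *
for n in("c3","c4","c9"):
    g=cv2.imread(f"pics/{n}.png")[:, :532].astype(float); w=np.clip(g[...,2]-g[...,0]-90,0,None)
    yy,xx=np.mgrid[:266,:532]; w[:120]=0
    print(n,[(float((w[:,s]*yy[:,s]).sum()/w[:,s].sum()),float((w[:,s]*xx[:,s]).sum()/w[:,s].sum()),float(w[:,s].sum())) for s in(slice(90,200),slice(360,450))])
E
```

```text
slid -0.09612244288927196 side 0.013395194660467975
c3 [(180.71709176194665, 142.20279976546468, 40932.0), (168.62779798186753, 401.18803462582594, 39046.0)]
c4 [(176.77348818350325, 143.24125347544023, 34528.0), (176.53704397021508, 399.65256458255334, 24039.0)]
c9 [(178.69035482507397, 143.47335703806849, 40217.0), (172.45539671985816, 399.25468195921985, 36096.0)]
```

The carriage is now about 1 mm back from its c4 position, which makes the pip about 0.5 mm beyond the needle on the far side. One small nudge towards the robot.

Request:
apply_moves:
  moves: [-0.0006,-0.0001,0,0,0,0,0.02,-0.0006,-0.0001,0,0,0,0,0.02,0,0,0,0,0,0,0.02,0,0,0,0,0,0,0.02,0,0,0,0,0,0,0.02,0,0,0,0,0,0,0.02,0,0,0,0,0,0,0.02,0,0,0,0,0,0,0.02,0,0,0,0,0,0,0.02,0,0,0,0,0,0,0.02]

```text
time_s: 51.1
position: [0.5344, -0.027, 0.095]
tcp_rot: [0.68, 0.352, -0.533, -0.36]
ft_force: [3.7, 0.1, 4.1]
finger_gap: 0.0347
```

```bash
python3 look.py c10
python3 - <<'E'
from h import *
for n in("c3","c4","c9","c10"):
    g=cv2.imread(f"pics/{n}.png")[:, :532].astype(float); w=np.clip(g[...,2]-g[...,0]-90,0,None)
    yy,xx=np.mgrid[:266,:532]; w[:120]=0
    print(n,[float((w[:,s]*yy[:,s]).sum()/w[:,s].sum()) for s in(slice(90,200),slice(360,450))])
E
```

```text
t 51.1 pos [ 0.5344 -0.027   0.095 ] q [-0.0031  0.4618  1.6891 -0.6335  0.9824 -1.0557] F [3.6917 0.0563 4.1312] T [-0.1541 -0.4965  0.328 ] Ta 0.0553169684167408 ang 159.7245287478106 gap 0.034742268437803064 toolY+a [-0.001  -0.0021  0.0011]
slid -0.09721697438334646 side 0.013372321390487826
scene nd 277.5020839954984 239.6011227206827 origin 263 225 scale 9.5
side nd 377.56565553677 224.9908351799329 origin 363 210 scale 9.5
wrist nd 142.72862244233178 345.2922140308485 origin 112 315 scale 4.433333333333334
c3 [180.71709176194665, 168.62779798186753]
c4 [176.77348818350325, 176.53704397021508]
c9 [178.69035482507397, 172.45539671985816]
c10 [176.04811289793238, 176.85093189710156]
```

```bash
python3 -c "
from h import *
st();print(ticket.finish_job())"
```

```text
t 51.7 pos [ 0.5344 -0.027   0.095 ] q [-0.0031  0.4618  1.6891 -0.6335  0.9824 -1.0556] F [2.1083 0.7501 5.6309] T [-0.0757 -0.4328  0.3599] Ta 0.10659609190738015 ang 159.72375923257894 gap 0.034137874951155035 toolY+a [-0.001  -0.0021  0.0011]
the job is handed in; nothing more can be done
None
```

I handed the job in at 51.7 s. The gripper is still holding the knob, the pip is under the needle to within about 1 mm, and the wheel is stopped with its heavy side down.

**What I did:** I slid the carriage about 96 mm by the knob and swept the wheel 285° to feel for the heavy side. I then regripped, turned the wheel 94.6° to bring the heavy side lowest, and nudged the carriage about 1 mm at the end.

**Heavy side:**
- **Sweep:** it fitted a clean sine, with drag 0.186 N·m and weight 0.132 N·m. A free turn of the hand showed its own weight adds only about 0.002 N·m.
- **Last turn:** three readings of the last joint's effort matched the prediction within 0.003 N·m and ended at about -0.001 N·m, which means heavy side lowest. The wrist torque sensor was noisier: its first reading on that turn was well off, 0.03 against 0.12 N·m.

**Pip under needle:**
- **Views disagreed slightly:** the wrist view puts the pip about 0.6 mm past the tip towards the robot. The scene and side views together put it about 0.8 mm short.
- **No direct final look:** the wrist camera couldn't make out the pip at the end and my picture views were used up. I compared the pip's position in the scene and side images with earlier ones.

**What went wrong:** the fingertips sit about 30 mm short of where the stated tool point implies. The first grip therefore held only the knob's top, and two later tries to close shut on top of the knob with up to about 22 N. I then went deeper in force-checked steps and got a firm grip at 34 mm opening. The torque readings afterwards showed those tries had not turned the wheel. I made no move towards the post, cone, jar or brush, but did not check them separately at the end.

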